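Bring the yellow-lidded jar to the front of the desk carousel and hold it

ROBOT

A 7-joint arm with a two-finger parallel gripper is mounted at the origin on the work surface. World frame = base frame: x ahead of the robot, y to its left, z up, the work surface at z = 0. Lengths are in mm, angles in rad, forces in N, time in s.
With the tool pointing down it reaches from about 400 to 900 mm from the base axis. Payload 5.6 kg.
Tool frame: the origin (TCP) lies between the finger pads; the fingertips stand 19 mm ahead of it and the grasp point (between the pads) is the TCP (r.tcp_to_tips is the distance from the TCP to the fingertips, in mm); z points along the fingers, y is the line along which they close (so a half turn about z gives the same grasp; the last joint's range is limited). The gripper opens to 92 mm and grips with 3 to 60 N. Pads are 20 mm wide; open, the fingers measure 128 mm over their backs; the gripper's body (75 mm by 189 mm) begins 69 mm behind the grasp point.
Start: joints at [-1.203, 0.468, -0.012, 1.603, 0.006, 1.071, -0.056], TCP at [259.612, 595.911, 233.592] pointing down, gripper open.
Joint ranges: [-2.53, 2.53], [-0.31, 2.02], [-1.57, 1.55], [0.28, 2.44], [-1.29, 4.43], [0.15, 1.84], [-2.92, 2.92]. Speed limits (rad/s): [2.57, 2.57, 3.14, 3.14, 3.14, 3.14, 3.14].

INTERFACE

Orientations are given as a unit quaternion [x, y, z, w].
In Python, from cell import r, capture, camera_params, job gives the robot as it stands.
- The arm moves only by the tool servo_tool, never from a script. Its argument "plan" is a list of rows, each an object with "dp": the shift along the tool's x, y, z each as a share of 4 cm, from -1 to 1, a list of three; "rotation": the turn, a rotation vector about the tool's x, y, z each as a share of 0.15 rad, from -1 to 1, a list of three; "grip": the opening, from 0 (shut) to 1 (fully open). In form: [{"dp": [x, y, z], "rotation": [ax, ay, az], "grip": grip}, ...]. A call has 1 to 10 rows; each row shifts and turns the commanded pose from where the row before left it, along the tool's axes as they then stand; what a row does not reach is not made up. A row lasts 1/10 s, in which the tool goes at most 50 mm and 8.59 degrees, less where a joint would pass 70% of its speed; a pose out of reach is approached as far as the arm can. A call with a number of a shift or a turn outside -1 to 1 is refused whole. A call with a gripper value outside its range is refused whole. The fingers move at their own pace and stop on an object; the grip force is fixed at half the most. Time passes only in rows, so rows that do not move let the fingers close. It gives the time, the measured TCP pose, the force, the opening and the grip force at its end, in the units of the state.
- r.get_obs(): the state, without advancing time (a new reading comes with each control period).
- capture(name): name is "scene" or "top" or "wrist"; returns (picture, depth): 384x512x3 uint8, red, green, blue; 384x512 float32, mm along the optical axis (not along the pixel's ray), 0 where there is no reading.
- camera_params(name): a dict with "camera_matrix" (3x3 intrinsics, pixels), "k1" (the pictures are not rectified: a ray, as slopes to the right and down, at radius r is drawn at 1 + k1 r^2 times it, then the intrinsics apply), "pose" (4x4, takes a point from camera to world coordinates). Camera axes: x right, y down, z forward; pixel columns grow to the right and rows downward; lengths in mm; the calibration is good to about 2 mm. A picture is of the moment at which its call begins: read the wrist's pose just before it. camera_params takes no time and is no camera call; for the wrist camera it gives the pose at the moment of the call.
- job.sign_off(): hands the job in; it is judged then, once.
The state is a dict: "t": time; "qpos": joint angles; "dq": joint speeds; "joint_efforts": joint torques, N m; "ee_pos": TCP position; "tcp_rot": TCP orientation; "wrist_force": force on the tool from outside, world axes, zero at the start; "moment": the same for the moment, N m; "finger_gap": finger opening in mm; "grip_force": force on a finger pad.
Only numpy, scipy, OpenCV 4.12 (cv2) and the standard library are available. Lean on these libraries where they do the work, as an engineer would, in place of code of your own. Each camera call takes 0.05 s, during which the arm holds its last target. There are 200 camera calls.

TASK

Turn the desk carousel, at an unhurried pace, until the jar with the yellow lid stands at the red pointer, and hold the carousel still there for a couple of seconds. Finish with the gripper still holding the carousel in that position; do not let go. Leave the mug, the stapler and the mouse where they are.

Things in the scene. Friction and masses are not known exactly. Their poses are not given: they have to be found in the camera images.
- yellow_jar (a point): Centre of the top face of the yellow lid, 102 mm above the desk, 85 mm from the carousel's axis. Each jar is upright clear plastic, 46 mm across, standing in a collar (56 mm across, top 36 mm above the desk), with a lid 48 mm across and 18 mm tall on top (84 to 102 mm above the desk). This jar has a yellow lid and yellow contents; the other four lids are black, blue, white and green.
- front_spot (a point): Point fixed to the base, 85 mm from the axis towards the red pointer, 102 mm above the desk: yellow_jar comes here when that jar stands exactly at the pointer. The pointer is a red triangular tongue of the fixed black base, lying on the desk, 12 mm high, sticking out up to 38 mm beyond the tray's rim, roughly towards the robot.
- axis (a point): Point on the carousel's fixed, upright axis of rotation, 102 mm above the desk (in the air above the steel column).
- tray: The turning round wooden tray, 242 mm across, top 26 mm above the desk, with five equal jars fixed firmly to it, 72 deg apart, 52 mm free between lids. It turns freely either way without stops and coasts if pushed. A steel column, 28 mm across, top 56 mm above the desk, stands in its middle. Origin on the axis at desk level; z up; the yellow-lidded jar lies on its -x axis.
- caddy_base: The fixed base of the carousel, bolted to the desk; origin on the axis at desk level, z up, the red pointer lies on its -x axis.
- mug: Loose blue mug, 76 mm across, 88 mm tall, handle on its +y side; origin at the centre of its underside. Bystander.
- stapler: Loose red and black stapler, 135 x 36 x 48 mm, long along its x axis; origin at the centre of its underside. Bystander.
- mouse: Loose computer mouse, black and grey, 100 x 60 x 36 mm, long along its x axis; origin at the centre of its underside. Bystander.

How it is judged (in metres and radians):
On the way:
1. the yellow-lidded jar is at the pointer and the gripper holds the carousel still there for 1.5 s (horizontal distance between yellow_jar and front_spot below 0.009 m and angular speed of tray below 0.1 rad/s and contact force between the fingers and tray above 1 N), for 1.5 s.
At the end, for the whole second after the job is handed in: The yellow-lidded jar stands at the red pointer (within 9 mm along its circle, about 6 deg), the carousel is still (under 0.1 rad/s), the fingers still hold it (contact force above 1 N), and mug, stapler and mouse are within 20 mm of where they started (all of step 1 and distance of each of mug, stapler, mouse from where it was at the start of the episode below 0.02 m); the arm keeps its last pose, push and grip.
It fails at once if the carousel is spun fast (over 2.5 rad/s) (angular speed of tray above 2.5 rad/s).
It fails at once if a bystander is pushed away (over 30 mm) (distance of any of mug, stapler, mouse from where it was at the start of the episode above 0.03 m).
It also fails if it takes over 51 s, if anything falls off the work surface, if the arm or the gripper's body presses on something with over 40 N, if the wrist force passes 120 N, or if a joint passes its speed limit or range.

## Working session

There is one attempt and no reset: what is moved stays moved. The work goes in short steps, Python scripts to look and compute and a tool call to move; the robot and the scene stay as the last step left them, time stands still between calls to the robot, and variables do not carry over. Pictures are saved under pics/ and viewed, at most 10 in all, crops included, and the job is handed in when it is done.

Besides the shell and the picture viewer there is one more tool, called after ">>>" as name(argument=value, ...), one argument or row to a line, values as JSON. servo_tool: Moves the arm, as the interface text tells. Its arguments: {"type":"object","properties":{"plan":{"type":"array","items":{"type":"object","properties":{"dp":{"type":"array","items":{"type":"number","minimum":-1,"maximum":1}},"rotation":{"type":"array","items":{"type":"number","minimum":-1,"maximum":1}},"grip":{"type":"number"}}}}},"required":["plan"]}

```bash
mkdir -p pics
cat > h.py <<'E'
import numpy as np, cv2
from cell import r, capture, camera_params, job
from scipy.spatial.transform import Rotation as R
def world(name,dep,P):
    h,w=dep.shape; K=np.array(P["camera_matrix"]);k1=P["k1"]
    u,v=np.meshgrid(np.arange(w),np.arange(h))
    p=np.stack([u,v],-1).reshape(-1,1,2).astype(float)
    s=cv2.undistortPoints(p,K,np.array([k1,0,0,0.])).reshape(h,w,2)
    c=np.dstack([s*dep[...,None],dep]); T=np.array(P["pose"])
    return c@T[:3,:3].T+T[:3,3]
E
python3 - <<'E'
from h import *
for n in ("top","scene"):
    P=camera_params(n);im,d=capture(n)
    cv2.imwrite(f"pics/{n}0.png",im[...,::-1]); np.save(f"pics/{n}0.npy",world(n,d,P))
    print(n,np.array(P["pose"])[:3,3])
o=r.get_obs();print(o)
print(R.from_quat(o["tcp_rot"]).as_matrix())
E
```

```text
top [2.74206455e+02 8.28287653e-01 1.13779583e+03]
scene [1257.11137727  -32.74099523  795.8633585 ]
{'t': 0.1, 'qpos': array([-1.20297201,  0.4683049 , -0.01160974,  1.6035338 ,  0.00606681,
        1.0713809 , -0.05635376]), 'dq': array([ 6.31501133e-05, -6.01491449e-04, -9.10073861e-04, -1.46479387e-03,
        7.90332194e-05,  5.09396482e-04,  7.57445403e-04]), 'joint_efforts': array([ 5.20468493e-04, -5.21642661e+01, -1.29155506e-02, -2.44369268e+01,
       -5.68511453e-02,  1.40710876e-02,  6.22077459e-05]), 'ee_pos': array([259.46316254, 595.43099094, 232.72441183]), 'tcp_rot': array([ 2.04009754e-01,  9.78968531e-01, -7.93321394e-04, -7.82415329e-05]), 'wrist_force': array([ 0.08573689, -0.47418527, -0.27042822]), 'moment': array([-0.04460838, -0.02817554, -0.01328651]), 'grip_force': 0.0, 'finger_gap': 92.07212560723042}
[[-9.16760029e-01  3.99438133e-01 -4.76882601e-04]
 [ 3.99438382e-01  9.16758782e-01 -1.52134929e-03]
 [-1.70498607e-04 -1.58519743e-03 -9.99998729e-01]]
```

View pics/top0.png

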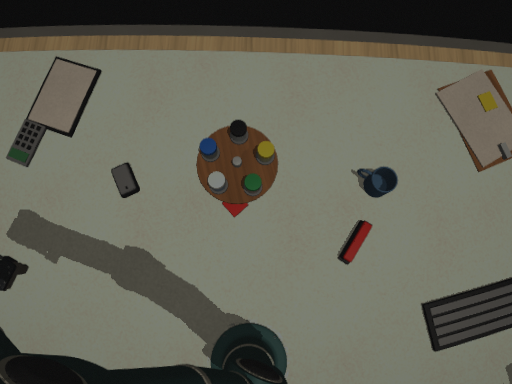

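View pics/scene0.png

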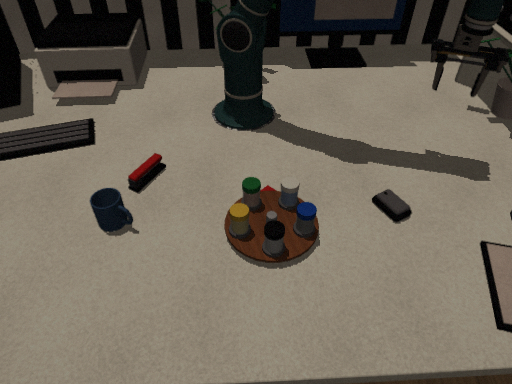

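The top view has image up as +x and left as +y. The column is near (237,161), the yellow lid (265,149), green (253,182), white (217,181), the pointer (235,210), the mouse (125,180), the stapler (355,242) and the mug (378,181).

Run:
```python
from h import *
im=cv2.imread("pics/top0.png");W=np.load("pics/top0.npy")
hsv=cv2.cvtColor(im,cv2.COLOR_BGR2HSV)
roi=np.zeros(im.shape[:2],bool);roi[115:222,190:285]=1
z=W[...,2]
def f(n,m,):
    p=W[m&roi];print(n,len(p),p.mean(0).round(1) if len(p) else '', ((p.max(0)+p.min(0))/2).round(1), np.ptp(p,axis=0).round(1));return p
c={}
for n,(u,v) in dict(yellow=(265,149),green=(253,182),white=(217,181),blue=(208,147),black=(238,129)).items():
    m=np.zeros_like(roi);m[v-14:v+14,u-14:u+14]=1
    p=f(n,m&(z>95)&(z<110));c[n]=(p.max(0)+p.min(0))[:2]/2
red=f("red",(hsv[...,1]>180)&((hsv[...,0]<5)|(hsv[...,0]>175))&(z<20)&(np.indices(roi.shape)[0]>200))
print("tip",red[red[:,0]<red[:,0].min()+5].mean(0))
m=np.zeros_like(roi);m[153:169,229:245]=1
f("column",m&(z>48)&(z<65))
C=np.array(list(c.values()));ax=C.mean(0);print("axis",ax)
for n in c: d=c[n]-ax;print(n,np.hypot(*d),np.degrees(np.arctan2(d[1],d[0])))
t=red.mean(0)[:2]-ax;print("ptr",np.degrees(np.arctan2(t[1],t[0])))
```

```text
yellow 226 [588.  -31.4 101.3] [588.3 -32.1 100.9] [46.  44.8 11.2]
green 235 [494.6   2.1 101.6] [494.8   2.5 101.5] [46.4 46.7 11.5]
white 234 [497.5 102.1 101.5] [497.3 102.7 101.9] [47.1 44.7 11.5]
blue 230 [593.  129.9 101.2] [594.  129.5 100.9] [48.6 45.1 11.3]
black 217 [648.7  47.5 101.6] [648.9  47.9 101.7] [45.4 45.6 13.2]
red 182 [433.9  53.7  11.2] [429.2  53.8  10.5] [40.7 68.  12.4]
tip [411.09734621  53.87130513  10.35486331]
column 74 [564.3  50.1  55.3] [564.7  50.6  55.1] [26.6 26.5 13.6]
axis [564.65260189  50.09600727]
yellow 85.57537382319708 -73.964322447541
green 84.47872244260036 -145.74804089175265
white 85.45232191039256 142.0339320050229
blue 84.64415165989766 69.73237203757287
black 84.26411820195537 -1.482570464309504
ptr 178.40770168884197
```

Yellow sits at −74° and the pointer at 178.4° (−181.6°), so the tray needs about −107.6°. I'll grip the yellow lid radially and sweep it along the arc. First I move above the lid.

>>> servo_tool(
  plan=[
    {"dp":[-0.69,-0.555,0],"rotation":[0,0,0],"grip":1},
    {"dp":[-0.69,-0.555,0],"rotation":[0,0,0],"grip":1},
    {"dp":[-0.69,-0.555,0],"rotation":[0,0,0],"grip":1},
    {"dp":[-0.69,-0.555,0],"rotation":[0,0,0],"grip":1},
    {"dp":[-0.69,-0.555,0],"rotation":[0,0,0],"grip":1},
    {"dp":[-0.69,-0.555,0],"rotation":[0,0,0],"grip":1},
    {"dp":[-0.69,-0.555,0],"rotation":[0,0,0],"grip":1},
    {"dp":[-0.69,-0.555,0],"rotation":[0,0,0],"grip":1},
    {"dp":[-0.69,-0.555,0],"rotation":[0,0,0],"grip":1},
    {"dp":[-0.69,-0.555,0],"rotation":[0,0,0],"grip":1},
  ],
)

```text
t: 1.1
ee_pos: [424.3, 280.6, 233.4]
tcp_rot: [0.204, 0.979, -0.0, -0.0]
wrist_force: [-0.7, 0.0, -0.2]
finger_gap: 91.9
grip_force: 0.0
```

>>> servo_tool(
  plan=[
    {"dp":[-0.69,-0.555,0],"rotation":[0,0,0],"grip":1},
    {"dp":[-0.69,-0.555,0],"rotation":[0,0,0],"grip":1},
    {"dp":[-0.69,-0.555,0],"rotation":[0,0,0],"grip":1},
    {"dp":[-0.69,-0.555,0],"rotation":[0,0,0],"grip":1},
    {"dp":[-0.69,-0.555,0],"rotation":[0,0,0],"grip":1},
    {"dp":[-0.69,-0.555,0],"rotation":[0,0,0],"grip":1},
    {"dp":[-0.69,-0.555,0],"rotation":[0,0,0],"grip":1},
    {"dp":[-0.69,-0.555,0],"rotation":[0,0,0],"grip":1},
    {"dp":[-0.69,-0.555,0],"rotation":[0,0,0],"grip":1},
    {"dp":[-0.69,-0.555,0],"rotation":[0,0,0],"grip":1},
  ],
)

```text
t: 2.1
ee_pos: [588.6, -32.8, 233.2]
tcp_rot: [0.204, 0.979, -0.0, -0.0]
wrist_force: [0.6, 0.4, 1.1]
finger_gap: 92.2
grip_force: 0.0
```

>>> servo_tool(
  plan=[
    {"dp":[0,0,0],"rotation":[0,0,-0.46],"grip":1},
    {"dp":[0,0,0],"rotation":[0,0,-0.46],"grip":1},
    {"dp":[0,0,0],"rotation":[0,0,-0.46],"grip":1},
    {"dp":[0,0,0],"rotation":[0,0,-0.46],"grip":1},
    {"dp":[0,0,0],"rotation":[0,0,-0.46],"grip":1},
    {"dp":[0,0,0],"rotation":[0,0,-0.46],"grip":1},
    {"dp":[0,0,0],"rotation":[0,0,-0.46],"grip":1},
    {"dp":[0,0,0],"rotation":[0,0,-0.46],"grip":1},
    {"dp":[0,0,0],"rotation":[0,0,-0.46],"grip":1},
    {"dp":[0,0,0],"rotation":[0,0,-0.46],"grip":1},
  ],
)

```text
t: 3.1
ee_pos: [588.0, -31.6, 233.1]
tcp_rot: [-0.141, 0.99, 0.0, -0.0]
wrist_force: [-0.4, 0.0, -0.5]
finger_gap: 92.0
grip_force: 0.0
```

Run:
```python
from h import *
o=r.get_obs();M=R.from_quat(o["tcp_rot"]).as_matrix()
print(o["t"],o["ee_pos"],o["qpos"]);print(M.round(3))
P=camera_params("wrist");im,d=capture("wrist");W=world("wrist",d,P)
cv2.imwrite("pics/w1.png",im[...,::-1])
hsv=cv2.cvtColor(im,cv2.COLOR_RGB2HSV)
m=(abs(hsv[...,0].astype(int)-26)<6)&(hsv[...,1]>150)&(abs(W[...,2]-102)<6)
p=W[m];c=(p.max(0)+p.min(0))/2;print(len(p),c,np.ptp(p,axis=0),p.mean(0))
rel=c-o["ee_pos"];print("tool delta to lid",M.T@rel)
d=c[:2]-[564.6,50.3];print(np.hypot(*d),np.degrees(np.arctan2(d[1],d[0])),"tool y yaw",np.degrees(np.arctan2(M[1,1],M[0,1])))
```

```text
3.1 [587.99980024 -31.59065449 233.14051991] [-0.13698751  0.36374858  0.1696668   1.76748751 -0.07062701  1.01716762
  1.91180824]
[[-0.96  -0.278 -0.001]
 [-0.278  0.96  -0.   ]
 [ 0.001  0.    -1.   ]]
1481 [541.47083968 -18.00965251  99.61590472] [137.71010479  73.58060082   7.17170517] [585.98144836 -31.60888821 101.07446193]
tool delta to lid [ 40.7937977   25.96264453 133.56652951]
72.11911454881812 -108.70573313646224 tool y yaw 106.15789392829758
```

View pics/w1.png

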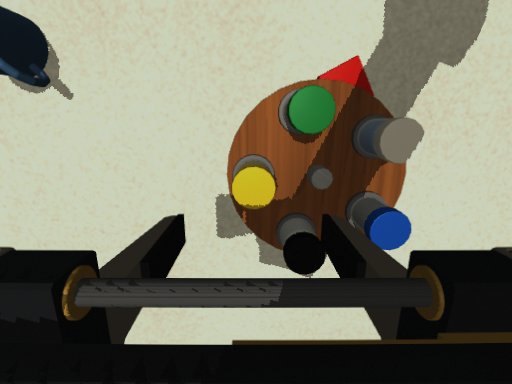

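The wrist view shows the yellow lid (254,187) laterally between the fingers. Stray pixels spoiled the box measurement, but the mean (586, −32) agrees with the top view. Now I descend and close.

>>> servo_tool(
  plan=[
    {"dp":[0,0,0.35],"rotation":[0,0,0],"grip":1},
    {"dp":[0,0,0.35],"rotation":[0,0,0],"grip":1},
    {"dp":[0,0,0.35],"rotation":[0,0,0],"grip":1},
    {"dp":[0,0,0.35],"rotation":[0,0,0],"grip":1},
    {"dp":[0,0,0.35],"rotation":[0,0,0],"grip":1},
    {"dp":[0,0,0.35],"rotation":[0,0,0],"grip":1},
    {"dp":[0,0,0.35],"rotation":[0,0,0],"grip":1},
    {"dp":[0,0,0.35],"rotation":[0,0,0],"grip":1},
    {"dp":[0,0,0.35],"rotation":[0,0,0],"grip":1},
    {"dp":[0,0,0.35],"rotation":[0,0,0],"grip":1},
  ],
)

```text
t: 4.15
ee_pos: [588.4, -31.7, 92.4]
tcp_rot: [-0.139, 0.99, -0.0, 0.0]
wrist_force: [-0.2, 0.2, 0.6]
finger_gap: 91.9
grip_force: 0.0
```

>>> servo_tool(
  plan=[
    {"dp":[0,0,0],"rotation":[0,0,0],"grip":0.6},
    {"dp":[0,0,0],"rotation":[0,0,0],"grip":0.6},
    {"dp":[0,0,0],"rotation":[0,0,0],"grip":0.4},
    {"dp":[0,0,0],"rotation":[0,0,0],"grip":0.4},
    {"dp":[0,0,0],"rotation":[0,0,0],"grip":0.2},
    {"dp":[0,0,0],"rotation":[0,0,0],"grip":0.0},
    {"dp":[0,0,0],"rotation":[0,0,0],"grip":0.0},
    {"dp":[0,0,0],"rotation":[0,0,0],"grip":0.0},
  ],
)

```text
t: 4.95
ee_pos: [588.4, -30.8, 94.0]
tcp_rot: [-0.139, 0.99, 0.0, 0.0]
wrist_force: [0.1, 3.5, 3.2]
finger_gap: 47.3
grip_force: 30.0
```

Gripped (47 mm opening, 30 N). Sweeping at 0.45 rad/s.

>>> servo_tool(
  plan=[
    {"dp":[0.032,0.0003,0],"rotation":[0,0,0.1],"grip":0},
    {"dp":[0.064,0.001,0],"rotation":[0,0,0.2],"grip":0},
    {"dp":[0.0956,0.0022,0],"rotation":[0,0,0.3],"grip":0},
    {"dp":[0.0956,0.0022,0],"rotation":[0,0,0.3],"grip":0},
    {"dp":[0.0956,0.0022,0],"rotation":[0,0,0.3],"grip":0},
    {"dp":[0.0956,0.0022,0],"rotation":[0,0,0.3],"grip":0},
    {"dp":[0.0956,0.0022,0],"rotation":[0,0,0.3],"grip":0},
    {"dp":[0.0956,0.0022,0],"rotation":[0,0,0.3],"grip":0},
    {"dp":[0.0956,0.0022,0],"rotation":[0,0,0.3],"grip":0},
    {"dp":[0.0956,0.0022,0],"rotation":[0,0,0.3],"grip":0},
  ],
)

```text
t: 5.95
ee_pos: [554.4, -33.4, 94.0]
tcp_rot: [0.064, 0.998, 0.0, 0.0]
wrist_force: [-0.7, 3.5, 4.4]
finger_gap: 47.1
grip_force: 30.0
```

```bash
cat > st.py <<'E'
from h import *
o=r.get_obs();M=R.from_quat(o["tcp_rot"]).as_matrix()
d=o["ee_pos"][:2]-[564.6,50.3]
print(o["t"],"rad",np.hypot(*d),"ang",np.degrees(np.arctan2(d[1],d[0])),"yaw of -y",np.degrees(np.arctan2(-M[1,1],-M[0,1])),o["wrist_force"],o["finger_gap"],o["grip_force"],o["qpos"].round(2))
E
python3 st.py
```

```text
5.95 rad 84.31620967586348 ang -96.98173936808175 yaw of -y -97.29469409916562 [-0.68656031  3.53742266  4.44909193] 47.148316273010664 30.000292360782623 [-0.19  0.5   0.25  1.95 -0.18  0.71  1.6 ]
```

Following cleanly with low forces, so I continue.

>>> servo_tool(
  plan=[
    {"dp":[0.0956,0.0022,0],"rotation":[0,0,0.3],"grip":0},
    {"dp":[0.0956,0.0022,0],"rotation":[0,0,0.3],"grip":0},
    {"dp":[0.0956,0.0022,0],"rotation":[0,0,0.3],"grip":0},
    {"dp":[0.0956,0.0022,0],"rotation":[0,0,0.3],"grip":0},
    {"dp":[0.0956,0.0022,0],"rotation":[0,0,0.3],"grip":0},
    {"dp":[0.0956,0.0022,0],"rotation":[0,0,0.3],"grip":0},
    {"dp":[0.0956,0.0022,0],"rotation":[0,0,0.3],"grip":0},
    {"dp":[0.0956,0.0022,0],"rotation":[0,0,0.3],"grip":0},
    {"dp":[0.0956,0.0022,0],"rotation":[0,0,0.3],"grip":0},
    {"dp":[0.0956,0.0022,0],"rotation":[0,0,0.3],"grip":0},
  ],
)

```text
t: 6.95
ee_pos: [518.9, -20.4, 94.0]
tcp_rot: [0.285, 0.959, 0.0, 0.0]
wrist_force: [-0.1, 3.2, 5.4]
finger_gap: 46.9
grip_force: 30.0
```

>>> servo_tool(
  plan=[
    {"dp":[0.0956,0.0022,0],"rotation":[0,0,0.3],"grip":0},
    {"dp":[0.0956,0.0022,0],"rotation":[0,0,0.3],"grip":0},
    {"dp":[0.0956,0.0022,0],"rotation":[0,0,0.3],"grip":0},
    {"dp":[0.0956,0.0022,0],"rotation":[0,0,0.3],"grip":0},
    {"dp":[0.0956,0.0022,0],"rotation":[0,0,0.3],"grip":0},
    {"dp":[0.0956,0.0022,0],"rotation":[0,0,0.3],"grip":0},
    {"dp":[0.0956,0.0022,0],"rotation":[0,0,0.3],"grip":0},
    {"dp":[0.0956,0.0022,0],"rotation":[0,0,0.3],"grip":0},
    {"dp":[0.0956,0.0022,0],"rotation":[0,0,0.3],"grip":0},
    {"dp":[0.0956,0.0022,0],"rotation":[0,0,0.3],"grip":0},
  ],
)

```text
t: 7.95
ee_pos: [492.5, 6.6, 94.0]
tcp_rot: [0.491, 0.871, 0.0, 0.0]
wrist_force: [-1.0, 3.5, 5.1]
finger_gap: 47.3
grip_force: 30.0
```

```bash
python3 st.py
```

```text
7.95 rad 84.3113977188675 ang -148.80602177948734 yaw of -y -148.83605107488557 [-1.0372374   3.53108616  5.07822235] 47.259410526013305 30.00010371208191 [-0.48  0.44  0.48  2.11 -0.33  0.66  0.77]
```

>>> servo_tool(
  plan=[
    {"dp":[0.0956,0.0022,0],"rotation":[0,0,0.3],"grip":0},
    {"dp":[0.0956,0.0022,0],"rotation":[0,0,0.3],"grip":0},
    {"dp":[0.0956,0.0022,0],"rotation":[0,0,0.3],"grip":0},
    {"dp":[0.0956,0.0022,0],"rotation":[0,0,0.3],"grip":0},
    {"dp":[0.0956,0.0022,0],"rotation":[0,0,0.3],"grip":0},
    {"dp":[0.0956,0.0022,0],"rotation":[0,0,0.3],"grip":0},
    {"dp":[0.0956,0.0022,0],"rotation":[0,0,0.3],"grip":0},
    {"dp":[0.0956,0.0022,0],"rotation":[0,0,0.3],"grip":0},
    {"dp":[0.0956,0.0022,0],"rotation":[0,0,0.3],"grip":0},
    {"dp":[0.0956,0.0022,0],"rotation":[0,0,0.3],"grip":0},
  ],
)

```text
t: 8.95
ee_pos: [480.4, 42.6, 94.0]
tcp_rot: [0.673, 0.739, 0.0, -0.0]
wrist_force: [-0.9, 3.7, 5.0]
finger_gap: 47.0
grip_force: 30.0
```

>>> servo_tool(
  plan=[
    {"dp":[0.0956,0.0022,0],"rotation":[0,0,0.3],"grip":0},
    {"dp":[0.08,0.0015,0],"rotation":[0,0,0.25],"grip":0},
    {"dp":[0.051,0.001,0],"rotation":[0,0,0.16],"grip":0},
    {"dp":[0.032,0.0003,0],"rotation":[0,0,0.1],"grip":0},
    {"dp":[0,0,0],"rotation":[0,0,0],"grip":0},
    {"dp":[0,0,0],"rotation":[0,0,0],"grip":0},
    {"dp":[0,0,0],"rotation":[0,0,0],"grip":0},
    {"dp":[0,0,0],"rotation":[0,0,0],"grip":0},
  ],
)

```text
t: 9.75
ee_pos: [480.0, 52.9, 94.0]
tcp_rot: [0.716, 0.698, 0.0, -0.0]
wrist_force: [-2.4, 3.5, 6.1]
finger_gap: 47.2
grip_force: 30.0
```

```bash
python3 st.py
python3 - <<'E'
from h import *
P=camera_params("scene");im,d=capture("scene");W=world("scene",d,P)
cv2.imwrite("pics/s2.png",cv2.resize(im[120:270,60:440,::-1],(760,300)))
# lids other than the gripped one, fixed by height and radius
hsv=cv2.cvtColor(im,cv2.COLOR_RGB2HSV)
top=(abs(W[...,2]-102)<3)
for n,h in dict(yellow=26,green=65,blue=112).items():
    m=top&(abs(hsv[...,0].astype(int)-h)<12)&(hsv[...,1]>120)&(np.hypot(W[...,0]-564.6,W[...,1]-50.3)<125)
    p=W[m]
    if len(p)>10:
        c=np.median(p,0)[:2]-[564.6,50.3];print(n,len(p),np.hypot(*c),np.degrees(np.arctan2(c[1],c[0])))
E
```

```text
9.75 rad 84.61162801544022 ang 178.26790046672403 yaw of -y 178.51238504927665 [-2.41086859  3.5000562   6.10280475] 47.22532666735881 30.00110685825348 [-0.69  0.45  0.63  2.14 -0.43  0.67  0.2 ]
yellow 15 66.67494039586994 -168.34041727241768
green 188 85.73488460948415 103.07054768136113
blue 253 86.72340714486619 -34.15664288462295
```

View pics/s2.png

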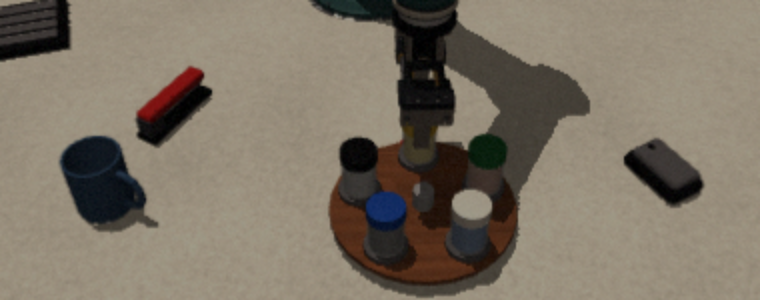

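The picture shows the yellow jar held in the gripper (420,145) on the pointer side, with the mug, stapler and mouse undisturbed. Blue and green lid angles average to yellow at 178.5°, against the pointer at 178.4°. Holding now.

>>> servo_tool(
  plan=[
    {"dp":[0,0,0],"rotation":[0,0,0],"grip":0},
    {"dp":[0,0,0],"rotation":[0,0,0],"grip":0},
    {"dp":[0,0,0],"rotation":[0,0,0],"grip":0},
    {"dp":[0,0,0],"rotation":[0,0,0],"grip":0},
    {"dp":[0,0,0],"rotation":[0,0,0],"grip":0},
    {"dp":[0,0,0],"rotation":[0,0,0],"grip":0},
    {"dp":[0,0,0],"rotation":[0,0,0],"grip":0},
    {"dp":[0,0,0],"rotation":[0,0,0],"grip":0},
    {"dp":[0,0,0],"rotation":[0,0,0],"grip":0},
    {"dp":[0,0,0],"rotation":[0,0,0],"grip":0},
  ],
)

```text
t: 10.8
ee_pos: [480.0, 52.8, 94.0]
tcp_rot: [0.716, 0.698, 0.0, -0.0]
wrist_force: [-1.7, 2.9, 6.1]
finger_gap: 47.4
grip_force: 30.0
```

>>> servo_tool(
  plan=[
    {"dp":[0,0,0],"rotation":[0,0,0],"grip":0},
    {"dp":[0,0,0],"rotation":[0,0,0],"grip":0},
    {"dp":[0,0,0],"rotation":[0,0,0],"grip":0},
    {"dp":[0,0,0],"rotation":[0,0,0],"grip":0},
    {"dp":[0,0,0],"rotation":[0,0,0],"grip":0},
    {"dp":[0,0,0],"rotation":[0,0,0],"grip":0},
    {"dp":[0,0,0],"rotation":[0,0,0],"grip":0},
    {"dp":[0,0,0],"rotation":[0,0,0],"grip":0},
    {"dp":[0,0,0],"rotation":[0,0,0],"grip":0},
    {"dp":[0,0,0],"rotation":[0,0,0],"grip":0},
  ],
)

```text
t: 11.8
ee_pos: [480.1, 52.8, 94.0]
tcp_rot: [0.716, 0.698, 0.0, -0.0]
wrist_force: [-2.4, 4.2, 6.5]
finger_gap: 47.5
grip_force: 30.0
```

```bash
python3 st.py; python3 -c "
from h import *
print(job.sign_off())"
```

```text
11.8 rad 84.58391201608951 ang 178.27594848016045 yaw of -y 178.513896842037 [-2.41801366  4.20830493  6.54192269] 47.52608395972362 30.00109702348709 [-0.69  0.45  0.63  2.14 -0.43  0.67  0.2 ]
the job is handed in; nothing more can be done
None
```

The yellow-lidded jar stands at the red pointer (about 178.3° against a measured 178.4°), was held still there for over 2 s, and is still gripped at 30 N; the mug, stapler and mouse look undisturbed, and the job is handed in (no verdict was returned).

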